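# Load the drying cabinet with spectacle fronts

### The arm

A 6-joint arm with a two-finger parallel gripper is mounted at the origin on the work surface. World frame = base frame: x ahead of the robot, y to its left, z up, the work surface at z = 0. Lengths are in mm, angles in rad, forces in N, time in s.
With the tool pointing down it reaches from about 275 to 1000 mm from the base axis. Payload 8.4 kg.
Tool frame: the origin (TCP) lies between the finger pads; the fingertips stand r.finger_overhang ahead of it and the grasp point (between the pads) is the TCP (r.finger_overhang is the distance from the TCP to the fingertips, in mm); z points along the fingers, y is the line along which they close (so a half turn about z gives the same grasp; the last joint's range is limited). The gripper opens to 85 mm and grips with 20 to 120 N. Pads are 22 mm wide; open, the fingers measure 114 mm over their backs; the gripper's body (76 mm by 85 mm) begins 54 mm behind the grasp point. The pads swing forward as they close: fully open they stand 13 mm farther back than shut.
Start: joints at [1.179, 0.353, 1.633, -0, 1.155, -0.002], TCP at [237.501, 578.119, 250.281] pointing down, gripper open.
Joint ranges: [-2.63, 2.63], [-0.92, 2.1], [0.06, 2.66], [-1.3, 4.44], [0, 2.69], [-3.02, 3.02]. Speed limits (rad/s): [2.22, 2.22, 2.79, 3.14, 3.14, 3.14].

### API

Orientations are given as [roll, pitch, yaw] about the fixed x, y, z axes, in that order (R = Rz(yaw) Ry(pitch) Rx(roll)).
In Python, from rig import r, cams, sign_off gives the robot as it stands.
- The arm moves only by the shell command python3 -m crank 'ROWS' [FORCE]. ROWS is JSON, a list of rows, each a list of 7 numbers: the shift along the tool's x, y, z in m, then the turn, a rotation vector about the tool's x, y, z in rad, then the closure, from 0 (fully open) to 1 (shut). In form: [[dx, dy, dz, ax, ay, az, gripper], ...]. A call has 1 to 5 rows; each row is the pose to reach, as a shift and turn from the pose commanded when the call began, along the tool's axes at that moment; what a row does not reach only later rows make up. A row lasts 1/10 s, in which the tool goes at most 50 mm and 8.59 degrees, less where a joint would pass 70% of its speed; a pose out of reach is approached as far as the arm can. A call with a gripper value outside its range is refused whole. The fingers move at their own pace and stop on an object; FORCE is the grip in N (left out, the last holds). Time passes only in rows, so rows that repeat a pose let the fingers close. It gives the time, the measured TCP pose, the force, the opening and the grip force at its end, in the units of the state.
- r.sense(): the state, without advancing time (a new reading comes with each control period).
- cams.grab_frame(name): name is "scene" or "top" or "wrist"; returns a dict with "image" (400x640x3 uint8, red, green, blue), "fx", "fy", "cx", "cy" (pixels), "D" ([k1, k2, p1, p2, k3] as OpenCV has them; the pictures are not rectified), "position" and "orientation" of the camera in the world. Camera axes: x right, y down, z forward; pixel columns grow to the right and rows downward; lengths in mm; the calibration is good to about 2 mm. A picture is of the moment at which its call begins. There is no depth.
- sign_off(): hands the job in; it is judged then, once.
The state is a dict: "clock": time; "qpos": joint angles; "qvel": joint speeds; "joint_efforts": joint torques, N m; "eef_pos": TCP position; "tcp_rot": TCP orientation; "contact_force": force on the tool from outside, world axes, zero at the start; "wrist_torque": the same for the moment, N m; "opening": opening from 0.0 (shut) to 1.0 (fully open); "grasp_force": force on a finger pad.
Only numpy, scipy, OpenCV 4.12 (cv2) and the standard library are available. Lean on these libraries where they do the work, as an engineer would, in place of code of your own. Each camera call takes 0.05 s, during which the arm holds its last target. There are 200 camera calls.

### The job

Raise the slatted shutter of the drying cabinet by its bar until it stays fully open by itself. Lay all the spectacle fronts from the bench flat in the tote on the roller track, and push the loaded tote along the rollers, without lifting it off them, right up to the stop inside the cabinet. Leave the other things on the bench where they are.

Things in the scene. Friction and masses are not known exactly. Their poses are not given: they have to be found in the camera images.
- station: Drying cabinet with its roller track, one fixed piece lying crosswise before the robot; place and heading vary. Origin on the bench under the centre of the arch; +x level, along the track INTO the cabinet; z up. Cabinet: half barrel 330 mm long (x -165..165), 210 wide, 230 high, clear cheeks, mouth towards -x, rear half under a fixed hood. Track: x -600..50.
- track_end (a point): Middle of the roller track's outer end, at the height of the roller tops (35 mm above the bench; station x -600 mm). Free-turning rollers 25 mm thick at 50 mm pitch lie between side guides 168 mm apart (174 mm between their middles, 6 mm thick) whose tops are 55 mm above the bench; a lip 42 mm high closes this end.
- track_stop (a point): Middle of the face of the fixed end stop inside the cabinet (station x +50 mm), at the height of the roller tops; the stop rises to 90 mm above the bench. With its front wall against it the tote's origin is 110 mm before this point and its rear wall about flush with the cabinet mouth.
- arch_axis (a point): Point on the level axis (parallel to station y) about which the shutter's curved tracks are bent: station x 0, 50 mm above the bench. Slats run at radius 165 mm.
- shutter (a joint): Slatted aluminium shutter (slats 6 mm thick, 184 wide) in curved side tracks; rad along the arc: 0 = down, shut; 1.5 = fully up. About 0.5 kg; the bar needs 2 to 4 N. Let go below about 0.55 it runs down; above about 0.9 it runs up by itself to the end and stays; in between it may hang by friction.
- shutter_bar (a point): Middle of the black round grab bar on the shutter, 12 mm thick, 140 long, parallel to station y, on a stem at each end, 55 mm out from the slats' middle. It runs on an arc of radius 220 mm about arch_axis, at angle 0.262 + joint value above the level (0 = towards -x): 107 mm above the bench when shut, 266 when up. Can be pinched from above with a finger behind it; it turns in the grip.
- tote: Open grey plastic tote on the rollers, 220 long (its x, same direction as station x) x 160 wide x 60 mm high, walls and floor 5 mm, about 0.5 kg empty; 4 mm play to each guide. Origin in the middle of its underside (floor 5 mm, rim 60 mm above it). It rolls with under 2 N of push.
- front1: Spectacle front (no temples), dark tortoiseshell acetate, 130 long (x) x 50 (y) x 10 mm thick (z), 35 g, flat on the bench at first. Origin mid-underside, thickness towards +z. Two open apertures 50 x 38 mm centred at x +-34 mm; between them at the origin the bridge, 18 mm wide in x, can be pinched along x with a finger in each aperture. Six alike, some absent in some starts.
- front2: Spectacle front (no temples), dark tortoiseshell acetate, 130 long (x) x 50 (y) x 10 mm thick (z), 35 g, flat on the bench at first. Origin mid-underside, thickness towards +z. Two open apertures 50 x 38 mm centred at x +-34 mm; between them at the origin the bridge, 18 mm wide in x, can be pinched along x with a finger in each aperture. Six alike, some absent in some starts.
- front3: Spectacle front (no temples), dark tortoiseshell acetate, 130 long (x) x 50 (y) x 10 mm thick (z), 35 g, flat on the bench at first. Origin mid-underside, thickness towards +z. Two open apertures 50 x 38 mm centred at x +-34 mm; between them at the origin the bridge, 18 mm wide in x, can be pinched along x with a finger in each aperture. Six alike, some absent in some starts.
- front4: Spectacle front (no temples), dark tortoiseshell acetate, 130 long (x) x 50 (y) x 10 mm thick (z), 35 g, flat on the bench at first. Origin mid-underside, thickness towards +z. Two open apertures 50 x 38 mm centred at x +-34 mm; between them at the origin the bridge, 18 mm wide in x, can be pinched along x with a finger in each aperture. Six alike, some absent in some starts.
- front5: Spectacle front (no temples), dark tortoiseshell acetate, 130 long (x) x 50 (y) x 10 mm thick (z), 35 g, flat on the bench at first. Origin mid-underside, thickness towards +z. Two open apertures 50 x 38 mm centred at x +-34 mm; between them at the origin the bridge, 18 mm wide in x, can be pinched along x with a finger in each aperture. Six alike, some absent in some starts.
- front6: Spectacle front (no temples), dark tortoiseshell acetate, 130 long (x) x 50 (y) x 10 mm thick (z), 35 g, flat on the bench at first. Origin mid-underside, thickness towards +z. Two open apertures 50 x 38 mm centred at x +-34 mm; between them at the origin the bridge, 18 mm wide in x, can be pinched along x with a finger in each aperture. Six alike, some absent in some starts.
- former: Bystander: flat aluminium forming block, 110 x 50 x 28 mm, among the spectacle fronts. Origin in the middle of its underside (lying tools: near their middle).
- jar: Bystander: jar of polish, 60 mm diameter and high. Origin in the middle of its underside (lying tools: near their middle).
- screwdriver: Bystander: screwdriver, 170 mm long. Origin in the middle of its underside (lying tools: near their middle).
- brush: Bystander: brush, 180 mm long. Origin in the middle of its underside (lying tools: near their middle).
- stick: Bystander: abrasive stick, 120 x 25 x 20 mm. Origin in the middle of its underside (lying tools: near their middle).

How it is judged (in metres and radians):
On the way, in this order (a step that is already met when the one before it is completed fails the run):
1. the shutter is up (1.3 rad or more) and stays there with nothing touching it (value of joint shutter above 1.3 rad and contact force between each of the fingers, the arm and shutter below 0.1 N), for 0.5 s.
2. the tote is pushed home in the cabinet (within 10 mm of the stop) (x of tote in the frame of station above -0.07 m and z of tote in the frame of station below 0.045 m and y of tote in the frame of station between -0.012 and 0.012 m), for 0.2 s.
At the end, for the whole second after the job is handed in: Shutter up (1.3 rad or more); tote on the rollers within 10 mm of the stop; every spectacle front present lies in the tote, either face up, between its walls, origin less than 42 mm above the tote's underside, tilted under 0.6 rad; tote and shutter at rest (all of step 2 and value of joint shutter above 1.3 rad and x of front1 in the frame of tote between -0.105 and 0.105 m and y of front1 in the frame of tote between -0.08 and 0.08 m and z of front1 in the frame of tote between -0.005 and 0.042 m and (angle between front1's own z axis and vertical below 0.6 rad or angle between front1's own z axis and vertical above 2.54 rad) and x of front2 in the frame of tote between -0.105 and 0.105 m and y of front2 in the frame of tote between -0.08 and 0.08 m and z of front2 in the frame of tote between -0.005 and 0.042 m and (angle between front2's own z axis and vertical below 0.6 rad or angle between front2's own z axis and vertical above 2.54 rad) and x of front3 in the frame of tote between -0.105 and 0.105 m and y of front3 in the frame of tote between -0.08 and 0.08 m and z of front3 in the frame of tote between -0.005 and 0.042 m and (angle between front3's own z axis and vertical below 0.6 rad or angle between front3's own z axis and vertical above 2.54 rad) and x of front4 in the frame of tote between -0.105 and 0.105 m and y of front4 in the frame of tote between -0.08 and 0.08 m and z of front4 in the frame of tote between -0.005 and 0.042 m and (angle between front4's own z axis and vertical below 0.6 rad or angle between front4's own z axis and vertical above 2.54 rad) and x of front5 in the frame of tote between -0.105 and 0.105 m and y of front5 in the frame of tote between -0.08 and 0.08 m and z of front5 in the frame of tote between -0.005 and 0.042 m and (angle between front5's own z axis and vertical below 0.6 rad or angle between front5's own z axis and vertical above 2.54 rad) and x of front6 in the frame of tote between -0.105 and 0.105 m and y of front6 in the frame of tote between -0.08 and 0.08 m and z of front6 in the frame of tote between -0.005 and 0.042 m and (angle between front6's own z axis and vertical below 0.6 rad or angle between front6's own z axis and vertical above 2.54 rad) and linear speed of tote below 0.05 m/s and velocity of joint shutter between -0.05 and 0.05 rad/s); the robot touches nothing.
It fails at once if the tote is lifted more than 25 mm off the rollers (z of tote in the frame of station above 0.06 m).
It fails at once if a bystander on the bench is moved more than 50 mm (distance of any of former, jar, screwdriver, brush, stick from where it was at the start of the episode above 0.05 m).
Of front1, front2, front3, front4, front5, front6 only 4 to 6 are there at a start; the rules pass over those that are not, and their reading is None.
At some moment in a run one of front1, front2, front3, front4, front5, front6 may be knocked a few centimetres aside while the robot is not near it.
Once in a run the grip may slacken for a moment while it holds something.
It also fails if it takes over 208 s, if anything falls off the work surface, if the arm or the gripper's body presses on something with over 40 N, if the wrist force passes 120 N, or if a joint passes its speed limit or range.

## Working session

There is one attempt and no reset: what is moved stays moved. The work goes in short steps, Python scripts to look and compute and a shell command to move; the robot and the scene stay as the last step left them, time stands still between calls to the robot, and variables do not carry over. Pictures are saved under pics/ and viewed, at most 14 in all, crops included, and the job is handed in when it is done.

```bash
ls; mkdir -p pics; python3 - <<'E'
from rig import r,cams
import cv2
print(r.sense(), r.finger_overhang)
for n in ["scene","top"]:
    f=cams.grab_frame(n); cv2.imwrite(f"pics/{n}0.png",f["image"][:,:,::-1])
    print(n,{k:v for k,v in f.items() if k!="image"})
E
```

```text
pics
{'clock': 0.0, 'qpos': array([ 1.17858332e+00,  3.53617223e-01,  1.63415202e+00,  1.01547742e-05,
        1.15522612e+00, -2.41674699e-03]), 'qvel': array([-0.0001589 ,  0.00018391, -0.00275666, -0.00058566, -0.00039752,
       -0.00053332]), 'joint_efforts': array([-1.22715701e-03, -6.05254126e+01, -3.42060256e+01, -1.13157630e-04,
        9.48703353e-03, -8.67748156e-06]), 'eef_pos': array([237.32830406, 577.68201578, 249.57333753]), 'tcp_rot': array([-3.14018997e+00, -1.26746663e-05,  2.75179228e+00]), 'contact_force': array([-0.24237479,  0.0627981 ,  0.23099278]), 'wrist_torque': array([-0.01513056,  0.00482027,  0.01957296]), 'grasp_force': 0.0, 'opening': 0.9985581226898236} 19.0
scene {'fx': 427.00216770392, 'fy': 427.00216770392, 'cx': 317.28507675049303, 'cy': 192.8690911358737, 'D': array([-0.10966551,  0.        ,  0.        ,  0.        ,  0.        ]), 'position': array([ 937.05203753,  191.85540173, 1409.63627886]), 'orientation': array([-2.84512552,  0.00808838,  1.91786307])}
top {'fx': 430.28462477001773, 'fy': 430.28462477001773, 'cx': 322.33165051912914, 'cy': 200.57281391670915, 'D': array([-0.01371805,  0.        ,  0.        ,  0.        ,  0.        ]), 'position': array([ 456.70747505,   30.47499048, 1265.18760949]), 'orientation': array([-3.05656373,  0.01348967, -1.57470038])}
```

View pics/scene0.png

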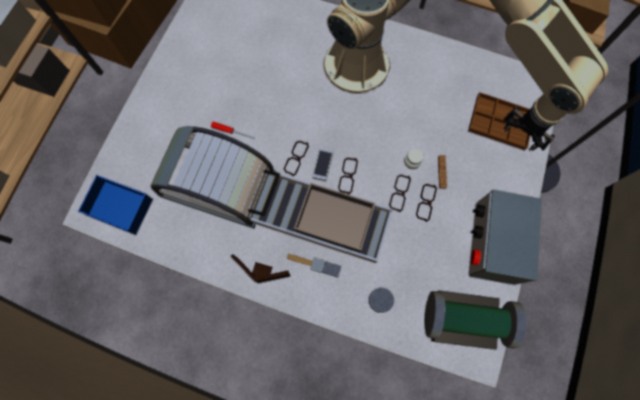

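View pics/top0.png

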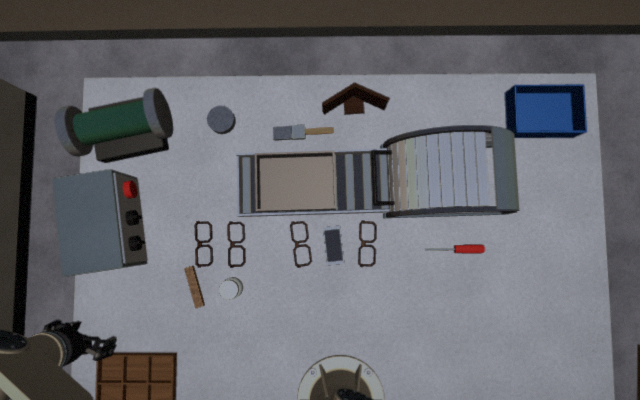

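Top view: four fronts, at pixels (204,244), (236,244), (300,244) and (367,243), with the former at (333,245) between the last two. The tote is at (296,183) on the track. The shut cabinet is on the right, with its bar near (378,177).

```bash
cat > h.py <<'E'
import numpy as np, cv2
from scipy.spatial.transform import Rotation as R
from rig import r,cams
def Rc(f): return R.from_euler('xyz',f["orientation"]).as_matrix()
def K(f): return np.array([[f["fx"],0,f["cx"]],[0,f["fy"],f["cy"]],[0,0,1.]])
def plane(f,px,z):
    px=np.asarray(px,float).reshape(-1,1,2)
    u=cv2.undistortPoints(px,K(f),f["D"])[:,0]
    d=np.c_[u,np.ones(len(u))]@Rc(f).T
    p=f["position"]; return p+d*((z-p[2])/d[:,2])[:,None]
def proj(f,P):
    M=Rc(f).T; return cv2.projectPoints(np.asarray(P,float).reshape(-1,3),cv2.Rodrigues(M)[0],-M@f["position"],K(f),f["D"])[0][:,0]
def fronts(f,z=5,thr=75,lo=(0,0),hi=(640,400),show=False):
    g=f["image"].max(2); m=(g<thr).astype(np.uint8)
    m[:lo[1]]=0;m[hi[1]:]=0;m[:,:lo[0]]=0;m[:,hi[0]:]=0
    out=[]
    for c in cv2.findContours(m,cv2.RETR_EXTERNAL,cv2.CHAIN_APPROX_NONE)[0]:
        if len(c)<12: continue
        P=plane(f,c,z)[:,:2].astype(np.float32)
        (cx,cy),(w,h),a=cv2.minAreaRect(P)
        if w<h: w,h,a=h,w,a+90
        out.append((round(cx,1),round(cy,1),round(w),round(h),round((a+90)%180-90,1),c[:,0].mean(0).round()))
    return out
E
python3 - <<'E'
from h import *
f=cams.grab_frame("top")
for o in fronts(f,lo=(180,216),hi=(400,275)): print(o)
c=f["image"][120:225,225:525]; cv2.imwrite("pics/c1.png",cv2.resize(c,None,fx=2.66,fy=2.66,interpolation=cv2.INTER_CUBIC)[:,:,::-1])
E
```

```text
(363.1, 422.9, 25, 4, 15.3, array([194., 270.]))
(434.3, 16.5, 88, 41, 6.1, array([333., 245.]))
(437.1, 300.0, 131, 47, 0.8, array([236., 244.]))
(438.0, -82.3, 131, 49, -2.7, array([367., 243.]))
(438.3, 111.2, 132, 48, 7.7, array([300., 243.]))
(440.4, 395.7, 131, 50, 1.2, array([203., 244.]))
(516.4, -155.1, 32, 3, 89.7, array([391., 216.]))
```

View pics/c1.png

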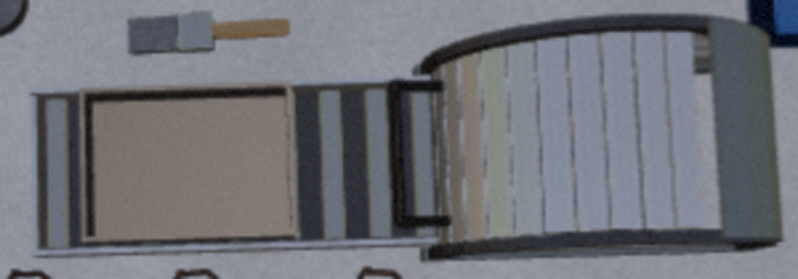

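The crop shows tote rim corners at crop pixels (80,88), (291,85), (298,240) and (80,242). The bar is a vertical dark line running from about (397,86) to (402,222). The track's outer corners are (35,94) and (40,254).

```bash
python3 - <<'E'
from h import *
f=cams.grab_frame("top")
def q(*p): return np.array(p)/2.66+[225,120]
print("rim",plane(f,q((80,88),(291,85),(298,240),(80,242)),95).round(1)[:,:2].tolist())
print("bar",plane(f,q((395,86),(402,222)),107).round(1)[:,:2].tolist())
print("track end",plane(f,q((35,94),(40,254)),55).round(1)[:,:2].tolist())
print("guides far",plane(f,q((385,84),(425,240)),55).round(1)[:,:2].tolist())
s=cams.grab_frame("scene")
c=s["image"][120:270,140:400]; cv2.imwrite("pics/c2.png",cv2.resize(c,None,fx=3,fy=3,interpolation=cv2.INTER_CUBIC)[:,:,::-1])
E
```

```text
rim [[689.1, 231.2], [690.8, 12.1], [529.9, 5.9], [528.9, 229.7]]
bar [[686.7, -94.2], [547.0, -99.3]]
track end [[690.9, 286.5], [518.8, 278.9]]
guides far [[699.3, -89.1], [531.8, -129.2]]
```

View pics/c2.png

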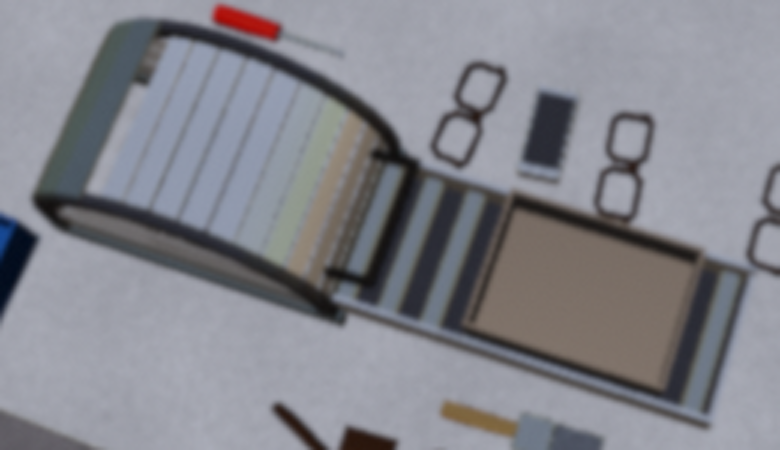

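Heading is about 1.75° off world -y. The bar's middle is near (617,-97,107), and all sizes agree with those given. Moving to above the bar now.

```bash
cat > d.py <<'E'
# usage: d.py x y z yawdeg -> remaining move in tool axes (m, rad)
import sys; from h import *
t=np.array(sys.argv[1:4],float); yaw=np.radians(float(sys.argv[4]))
s=r.sense(); A=R.from_euler('xyz',s["tcp_rot"]); B=R.from_euler('xyz',[np.pi,0,yaw])
print("d",(A.inv().apply(t-s["eef_pos"])/1000).round(4),(A.inv()*B).as_rotvec().round(3),"pos",s["eef_pos"].round(1),"yaw",np.degrees(s["tcp_rot"]).round(1),"F",s["contact_force"].round(1),"t",round(s["clock"],1),"open",round(s["opening"],2),"q6",s["qpos"][5].round(2))
E
python3 -m crank '[[-0.608,-0.48,0,0,0,-0.42,0.4],[-0.608,-0.48,0,0,0,-0.42,0.4],[-0.608,-0.48,0,0,0,-0.42,0.4],[-0.608,-0.48,0,0,0,-0.42,0.4],[-0.608,-0.48,0,0,0,-0.42,0.4]]' 30
python3 d.py 617 -97 250 181.75
```

```text
clock: 0.75
eef_pos: [360.4, 359.1, 250.3]
tcp_rot: [3.141, 0.0, -3.111]
contact_force: [0.8, -0.1, 0.4]
opening: 0.6
grasp_force: 0.0
d [-2.423e-01 -4.638e-01  3.000e-04] [0. 0. 0.] pos [360.4 359.1 250.3] yaw [ 180.     0.  -178.2] F [ 0.8 -0.1  0.4] t 0.8 open 0.6 q6 -0.82
```

```bash

python3 -m crank '[[-0.242,-0.464,0,0,0,0,0.4],[-0.242,-0.464,0,0,0,0,0.4],[-0.242,-0.464,0,0,0,0,0.4],[-0.242,-0.464,0,0,0,0,0.4],[-0.242,-0.464,0,0,0,0,0.4]]' >/dev/null
python3 d.py 617 -97 250 181.75
```

```text
d [-0.127  -0.2418  0.0005] [ 0.     0.001 -0.   ] pos [482.8 140.8 250.5] yaw [ 180.     0.  -178.3] F [ 0.5  1.  -0.2] t 1.2 open 0.6 q6 -1.32
```

```bash

python3 -m crank '[[-0.127,-0.242,0,0,0,0,0.4],[-0.127,-0.242,0,0,0,0,0.4],[-0.127,-0.242,0,0,0,0,0.4],[-0.127,-0.242,0,0,0,0,0.4],[-0.127,-0.242,0,0,0,0,0.4]]' >/dev/null
python3 -m crank '[[0,0,0,0,0,0,0.4],[0,0,0,0,0,0,0.4]]' >/dev/null
python3 d.py 617 -97 250 181.75
python3 - <<'E'
from h import *
f=cams.grab_frame("wrist"); cv2.imwrite("pics/w1.png",f["image"][:,:,::-1])
print(f["position"],f["orientation"])
print(proj(f,[[617,-97,107],[687,-95,107],[547,-99,107]]).round())
E
```

```text
d [-0.0115 -0.0212 -0.0003] [ 0.    -0.001 -0.003] pos [604.9 -76.1 249.7] yaw [ 1.800e+02 -1.000e-01 -1.784e+02] F [ 0.1  0.8 -0.1] t 1.9 open 0.6 q6 -1.73
[525.86363337 -78.66760792 372.80977538] [ 2.83238832e+00 -1.40321989e-03  1.59844788e+00]
[[295. 207.]
 [297. 284.]
 [292. 117.]]
```

View pics/w1.png

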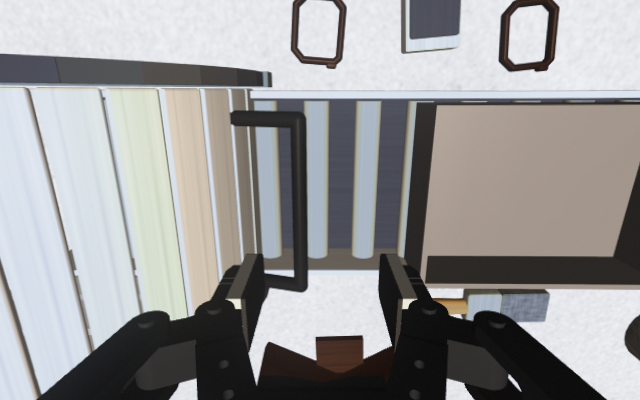

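The wrist view shows the bar from about (299,118) to (302,286), within 6 px of the prediction. Its middle is at about (300,203).

```bash

python3 - <<'E'
from h import *
f=cams.grab_frame("wrist")
g=f["image"].max(2)
pts=[]
for row in range(130,250,10):
    c=np.where(g[row,285:320]<60)[0]
    if len(c): pts.append((285+c.mean(),row))
P=plane(f,pts,107);print(P[[0,-1]].round(1)); 
E1=0
for z in (107,):
  print(plane(f,[(299,113),(302,291)],z).round(1))
# tote rim near edge, guide top edge
print("guide inner top",plane(f,[(260,94),(560,96)],55).round(1))
E
python3 d.py 617 -95 250 181.75
```

```text
[[555.8 -95.3 107. ]
 [645.5 -92.6 107. ]]
[[543.4 -93.2 107. ]
 [693.6 -89.1 107. ]]
guide inner top [[ 531.9 -130.1   55. ]
 [ 526.8  129.1   55. ]]
d [-0.0121 -0.021  -0.    ] [ 0.    -0.001 -0.   ] pos [604.3 -74.4 250. ] yaw [ 1.800e+02 -1.000e-01 -1.783e+02] F [ 0.5 -0.8  0.5] t 2.0 open 0.6 q6 -1.73
```

```bash

python3 -m crank '[[-0.012,-0.02,0,0,0,0,0.4],[-0.012,-0.02,0.05,0,0,0,0.4],[-0.012,-0.02,0.1,0,0,0,0.4],[-0.012,-0.02,0.14,0,0,0,0.4],[-0.012,-0.02,0.14,0,0,0,0.4]]' >/dev/null
python3 d.py 618 -94 108 181.75
python3 -m crank '[[0,0,0,0,0,0,1],[0,0,0,0,0,0,1],[0,0,0,0,0,0,1],[0,0,0,0,0,0,1],[0,0,0,0,0,0,1]]' 30
python3 d.py 618 -94 108 181.75
```

```text
d [-0.0048 -0.0016 -0.0028] [ 0.002 -0.01   0.002] pos [613.2 -92.6 105.3] yaw [ 179.9   -0.6 -178.2] F [-0.5  0.2  0.5] t 2.5 open 0.6 q6 -1.76
clock: 3.05
eef_pos: [619.2, -93.6, 113.2]
tcp_rot: [3.141, 0.004, -3.112]
contact_force: [-0.5, 7.5, 4.9]
opening: 0.121
grasp_force: 29.5
d [ 0.0012 -0.0004  0.0052] [ 0.001  0.004 -0.001] pos [619.2 -93.6 113.2] yaw [ 179.9    0.3 -178.3] F [-0.5  7.5  4.9] t 3.0 open 0.12 q6 -1.76
```

```bash

python3 -m crank '[[0,-0.007,-0.021,0,0,0,1],[0,-0.016,-0.041,0,0,0,1],[0,-0.026,-0.06,0,0,0,1],[0,-0.039,-0.078,0,0,0,1],[0,-0.053,-0.095,0,0,0,1]]' 40
python3 -m crank '[[0,-0.016,-0.015,0,0,0,1],[0,-0.033,-0.029,0,0,0,1],[0,-0.052,-0.04,0,0,0,1],[0,-0.072,-0.05,0,0,0,1],[0,-0.092,-0.058,0,0,0,1]]'
```

```text
clock: 3.55
eef_pos: [620.5, -145.6, 209.3]
tcp_rot: [3.138, 0.005, -3.111]
contact_force: [1.8, 6.7, 3.1]
opening: 0.122
grasp_force: 39.1
clock: 4.05
eef_pos: [623.1, -239.6, 267.8]
tcp_rot: [-3.141, 0.005, -3.111]
contact_force: [0.9, 1.4, 1.4]
opening: 0.12
grasp_force: 40.3
```

```bash

python3 -m crank '[[0,-0.021,-0.006,0,0,0,1],[0,-0.043,-0.009,0,0,0,1],[0,-0.065,-0.01,0,0,0,1],[0,-0.075,-0.01,0,0,0,1],[0,-0.075,-0.01,0,0,0,0.4]]'
python3 -m crank '[[0,0,0,0,0,0,0.4],[0,0,0,0,0,0,0.4],[0,0,-0.05,0,0,0,0.4],[0,0,-0.1,0,0,0,0.4],[0,0,-0.1,0,0,0,0.4]]'
python3 -m crank '[[0,0.07,0,0,0,0,0.4],[0,0.14,0,0,0,0,0.4],[0,0.14,0,0,0,0,0.4],[0,0.14,0,0,0,0,0.4],[0,0.14,0,0,0,0,0.4]]'
python3 - <<'E'
from h import *
f=cams.grab_frame("top"); cv2.imwrite("pics/top1.png",f["image"][:,:,::-1])
for o in fronts(f,lo=(180,216),hi=(400,275)): print(o)
E
python3 d.py 437 300 150 90
```

```text
clock: 4.55
eef_pos: [624.4, -317.0, 274.7]
tcp_rot: [-3.139, 0.002, -3.113]
contact_force: [1.0, -1.8, 0.1]
opening: 0.279
grasp_force: 0.8
clock: 5.05
eef_pos: [626.4, -314.8, 381.4]
tcp_rot: [-3.137, 0.01, -3.11]
contact_force: [0.9, -1.1, 0.1]
opening: 0.599
grasp_force: 0.0
clock: 5.55
eef_pos: [619.8, -173.3, 373.3]
tcp_rot: [-3.141, -0.0, -3.109]
contact_force: [-0.0, -0.2, -0.5]
opening: 0.598
grasp_force: 0.0
(362.6, 423.0, 24, 4, 19.7, array([194., 270.]))
(421.8, -175.2, 35, 0, -1.1, array([399., 249.]))
(434.3, 16.1, 88, 40, 6.7, array([333., 245.]))
(437.1, 300.0, 131, 47, 0.8, array([236., 244.]))
(437.8, -82.3, 131, 49, -2.7, array([367., 240.]))
(438.5, 111.2, 132, 48, 7.7, array([300., 243.]))
(440.4, 395.7, 131, 50, 1.2, array([203., 244.]))
(516.4, -155.1, 32, 3, 89.7, array([391., 216.]))
d [0.1678 0.4799 0.2231] [-0.     0.     1.602] pos [ 619.9 -174.3  373.2] yaw [-180.    -0.  -178.2] F [ 0.1 -0.9 -0.2] t 5.6 open 0.61 q6 -1.88
```

View pics/top1.png

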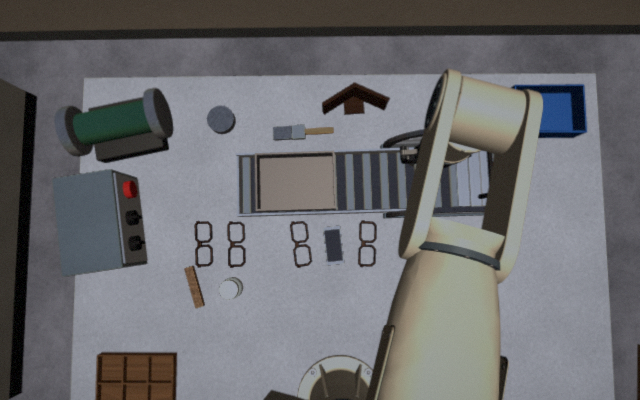

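The shutter is up, with the bar now at (485,190), and the fronts haven't moved. Next is the nearest front, at (438,-82).

```bash
python3 d.py 438 -82 120 87.3
python3 -m crank '[[0.18,0.08,0.15,0,0,1.65,0.4],[0.18,0.08,0.15,0,0,1.65,0.4],[0.18,0.08,0.15,0,0,1.65,0.4],[0.18,0.08,0.15,0,0,1.65,0.4],[0.18,0.08,0.15,0,0,1.65,0.4]]' >/dev/null
python3 d.py 438 -82 120 87.3
```

```text
d [0.1789 0.0981 0.2532] [-0.     0.     1.649] pos [ 619.9 -174.3  373.2] yaw [-180.    -0.  -178.2] F [ 0.1 -0.9 -0.2] t 5.6 open 0.61 q6 -1.88
d [0.0106 0.0154 0.102 ] [-0.    0.    0.89] pos [ 435.7 -100.5  222. ] yaw [-180.    -0.   138.3] F [-0.4 -0.3 -0.1] t 6.1 open 0.6 q6 -1.07
```

```bash

python3 -m crank '[[0.011,0.015,0.08,0,0,0.89,0.4],[0.011,0.015,0.08,0,0,0.89,0.4],[0.011,0.015,0.08,0,0,0.89,0.4],[0.011,0.015,0.08,0,0,0.89,0.4],[0.011,0.015,0.08,0,0,0.89,0.4]]' >/dev/null
python3 -m crank '[[0,0,0,0,0,0.14,0.4],[0,0,0,0,0,0.14,0.4],[0,0,0,0,0,0.14,0.4]]' >/dev/null
python3 d.py 438 -82 120 87.3
python3 - <<'E'
from h import *
f=cams.grab_frame("wrist"); cv2.imwrite("pics/w2.png",f["image"][:,:,::-1])
print(proj(f,[[438,-82,5],[503,-82,5],[373,-82,5]]).round().tolist())
for o in fronts(f,hi=(640,330)): print(o)
E
```

```text
d [ 0.0002 -0.0013  0.0232] [-0.     0.     0.011] pos [439.3 -82.3 143.2] yaw [-180.     0.    87.9] F [-0.4 -0.2  0.7] t 6.9 open 0.6 q6 -0.15
[[321.0, 193.0], [405.0, 190.0], [237.0, 196.0]]
(630.0, -168.4, 143, 26, 1.4, array([553., 284.]))
(335.2, -190.6, 147, 64, 28.7, array([205., 307.]))
(623.2, -114.4, 132, 27, 1.4, array([555., 224.]))
(438.8, -81.7, 136, 51, -2.7, array([322., 190.]))
(616.4, -60.4, 121, 27, 1.5, array([558., 157.]))
(609.2, -6.7, 110, 28, 1.5, array([561.,  81.]))
(434.5, 19.2, 97, 47, 6.1, array([311.,  50.]))
(604.6, 28.8, 103, 34, -0.4, array([550.,  36.]))
(548.7, -128.3, 322, 182, -57.3, array([474., 223.]))
```

View pics/w2.png

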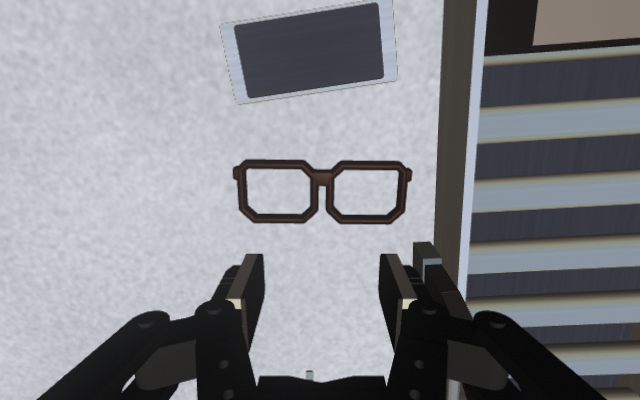

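The wrist view shows the front centred at (322,190), with its bridge at (321,178) where predicted. Descending and pinching.

```bash

python3 -m crank '[[0.002,-0.001,0.05,0,0,0.011,0.45],[0.002,-0.001,0.1,0,0,0.011,0.45],[0.002,-0.001,0.12,0,0,0.011,0.45],[0.002,-0.001,0.12,0,0,0.011,0.45]]' >/dev/null
python3 d.py 438.5 -80 21 87.3
python3 -m crank '[[0,0,0,0,0,0,1],[0,0,0,0,0,0,1],[0,0,0,0,0,0,1],[0,0,0,0,0,0,1],[0,0,0,0,0,0,1]]' 40
python3 d.py 438 -82 120 87.3
```

```text
d [-0.0006  0.0023 -0.0002] [-0.005 -0.001 -0.001] pos [436.2 -79.3  20.8] yaw [-179.7   -0.    87.3] F [-0.3  0.2  0.7] t 7.3 open 0.55 q6 -0.14
clock: 7.85
eef_pos: [439.5, -79.8, 24.7]
tcp_rot: [3.139, 0.0, 1.521]
contact_force: [-0.5, -0.7, 8.8]
opening: 0.191
grasp_force: 39.9
d [-0.0023 -0.0011 -0.0953] [ 0.003  0.    -0.003] pos [439.5 -79.8  24.7] yaw [179.8   0.   87.2] F [-0.5 -0.7  8.8] t 7.8 open 0.19 q6 -0.13
```

```bash

python3 -m crank '[[0,0,-0.03,0,0,0,1],[0,0,-0.08,0,0,0,1],[0,0,-0.13,0,0,0,1],[0,0,-0.15,0,0,0,1],[0,0,-0.15,0,0,0,1]]' 60 >/dev/null
python3 d.py 612 50 170 91.7
```

```text
d [0.1383 0.1647 0.0085] [ 0.008  0.001 -0.079] pos [440.6 -79.9 177.3] yaw [1.795e+02 1.000e-01 8.720e+01] F [-0.1  0.9 -1.1] t 8.3 open 0.18 q6 -0.13
```

```bash

python3 -m crank '[[0.138,0.165,0,0,0,-0.079,1],[0.138,0.165,0,0,0,-0.079,1],[0.138,0.165,0,0,0,-0.079,1],[0.138,0.165,0,0,0,-0.079,1],[0.138,0.165,0,0,0,-0.079,1]]' >/dev/null
python3 -m crank '[[0,0,0,0,0,0,1],[0,0,0,0,0,0,1],[0,0,0,0,0,0,1]]' >/dev/null
python3 d.py 612 50 170 91.7
python3 - <<'E'
from h import *
f=cams.grab_frame("wrist"); cv2.imwrite("pics/w3.png",f["image"][:,:,::-1])
C=np.array([610,118,95]);X=np.array([.03,-.9995,0]);Y=np.array([.9995,.03,0])
print(proj(f,[C+a*X*110+b*Y*80 for a,b in ((-1,-1),(-1,1),(1,1),(1,-1))]).round().tolist())
E
```

```text
d [0.0009 0.0037 0.0028] [-0.002  0.    -0.001] pos [608.4  49.  172.8] yaw [-179.9    0.    91.6] F [0.3 0.6 0.2] t 9.2 open 0.18 q6 0.05
[[153.0, -150.0], [510.0, -152.0], [453.0, 281.0], [205.0, 281.0]]
```

View pics/w3.png

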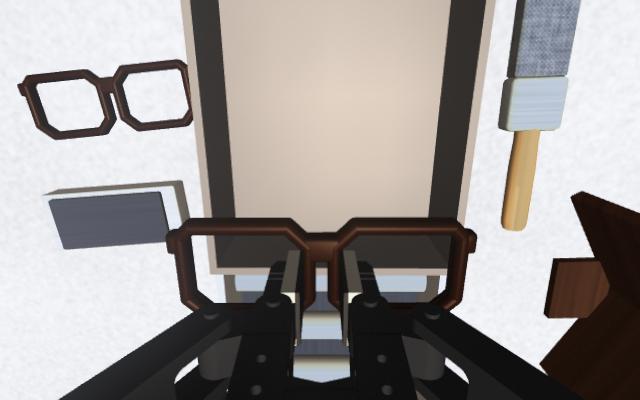

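The front is held level and centred by the bridge. The tote's near rim corners are at about (211,274) and (450,272), and its outer side edges cross row 0 at x = 181 and 496.

```bash

python3 - <<'E'
from h import *
f=cams.grab_frame("wrist")
print(plane(f,[(211,274),(450,272),(181,0),(496,0)],95).round(1).tolist())
E
```

```text
[[537.5, 10.5, 95.0], [691.2, 16.4, 95.0], [533.3, 166.9, 95.0], [692.4, 171.1, 95.0]]
```

```bash
python3 d.py 613 54 68 91.7
python3 -m crank '[[0.005,0.0045,0.035,0,0,0,1],[0.005,0.0045,0.07,0,0,0,1],[0.005,0.0045,0.1,0,0,0,1],[0.005,0.0045,0.103,0,0,0,1],[0.005,0.0045,0.103,0,0,0,1]]' 
python3 d.py 613 54 65 91.7
```

```text
d [0.0048 0.0043 0.1053] [-0.001  0.    -0.002] pos [608.9  49.1 173.3] yaw [-180.     0.    91.6] F [ 0.4  0.4 -0.4] t 9.2 open 0.19 q6 0.05
clock: 9.75
eef_pos: [613.8, 54.7, 70.3]
tcp_rot: [-3.14, 0.0, 1.599]
contact_force: [-0.2, -0.6, -0.1]
opening: 0.176
grasp_force: 58.9
d [-0.0006 -0.0008  0.0053] [-0.001  0.    -0.001] pos [613.8  54.7  70.3] yaw [-179.9    0.    91.6] F [-0.2 -0.6 -0.1] t 9.8 open 0.18 q6 0.06
```

```bash

python3 -m crank '[[0,0,0.005,0,0,0,1],[0,0,0.005,0,0,0,0.55],[0,0,0.005,0,0,0,0.55],[0,0,0.0,0,0,0,0.55],[0,0,-0.04,0,0,0,0.55]]' 
python3 -m crank '[[0,0,-0.05,0,0,0,0.5],[0,0,-0.1,0,0,0,0.4],[0,0,-0.1,0,0,0,0.4]]' >/dev/null
python3 - <<'E'
from h import *
f=cams.grab_frame("wrist"); cv2.imwrite("pics/w4.png",f["image"][:,:,::-1])
E
python3 d.py 438 111 140 97.7
```

```text
clock: 10.25
eef_pos: [611.5, 55.0, 107.6]
tcp_rot: [-3.134, 0.0, 1.6]
contact_force: [-0.1, -0.0, -0.1]
opening: 0.453
grasp_force: 0.0
d [ 0.0607 -0.1777  0.0737] [ 0.008 -0.    -0.105] pos [616.8  55.5 215.2] yaw [179.5  -0.   91.7] F [ 0.2 -0.7 -0.3] t 10.6 open 0.6 q6 0.06
```

View pics/w4.png

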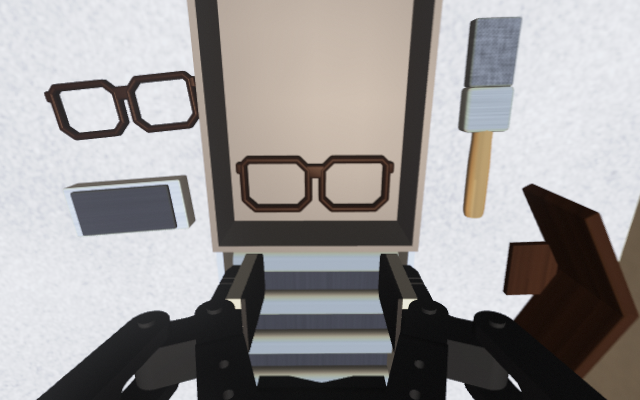

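The first front lies flat in the tote at (315,183), clear of the walls. On to the front at (438,111).

```bash

python3 -m crank '[[0.061,-0.178,0.074,0,0,-0.105,0.45],[0.061,-0.178,0.074,0,0,-0.105,0.45],[0.061,-0.178,0.074,0,0,-0.105,0.45],[0.061,-0.178,0.074,0,0,-0.105,0.45],[0.061,-0.178,0.074,0,0,-0.105,0.45]]' >/dev/null
python3 -m crank '[[0,0,0,0,0,0,0.45],[0,0,0,0,0,0,0.45],[0,0,0,0,0,0,0.45]]' >/dev/null
python3 - <<'E'
from h import *
f=cams.grab_frame("wrist")
for o in fronts(f,hi=(640,255)): print(o)
E
python3 d.py 438 113 23 97.7
```

```text
(491.0, 69.4, 11, 1, 7.7, array([383., 254.]))
(392.8, 56.3, 12, 1, 7.5, array([260., 254.]))
(539.8, 96.4, 3, 2, 23.3, array([451., 230.]))
(541.1, 101.0, 5, 1, 83.3, array([454., 225.]))
(532.3, 91.6, 37, 19, 88.6, array([436., 238.]))
(532.5, 116.4, 5, 1, -89.6, array([448., 205.]))
(439.6, 111.7, 136, 50, 7.6, array([327., 193.]))
(531.8, 173.8, 6, 3, -33.8, array([466., 129.]))
(533.9, 178.4, 4, 1, -74.8, array([470., 123.]))
(527.9, 202.9, 3, 2, -48.9, array([472.,  86.]))
(532.2, 203.9, 5, 3, -32.6, array([478.,  86.]))
(527.0, 227.2, 2, 2, -41.5, array([481.,  48.]))
(614.2, 239.0, 37, 13, 1.2, array([614.,  47.]))
(589.1, 169.8, 183, 73, -88.8, array([546.,  98.]))
(536.0, 166.4, 181, 17, -88.5, array([477., 114.]))
d [0.0018 0.0021 0.1137] [ 0.001 -0.    -0.001] pos [436.1 110.9 136.7] yaw [179.9  -0.   97.6] F [ 0.6 -0.2 -0.2] t 11.4 open 0.55 q6 0.11
```

```bash

python3 -m crank '[[0.003,0.003,0.05,0,0,0,0.45],[0.003,0.003,0.1,0,0,0,0.45],[0.003,0.003,0.114,0,0,0,0.45],[0.003,0.003,0.114,0,0,0,0.45]]' >/dev/null
python3 -m crank '[[0,0,0,0,0,0,1],[0,0,0,0,0,0,1],[0,0,0,0,0,0,1],[0,0,0,0,0,0,1],[0,0,0,0,0,0,1]]' 60
python3 -m crank '[[0,0,-0.03,0,0,0,1],[0,0,-0.08,0,0,0,1],[0,0,-0.13,0,0,0,1],[0,0,-0.14,0,0,0,1],[0,0,-0.14,0,0,0,1]]' 60 
python3 d.py 613 122 160 91.7
```

```text
clock: 12.35
eef_pos: [438.6, 114.6, 23.8]
tcp_rot: [3.138, -0.0, 1.705]
contact_force: [0.0, -0.8, 9.0]
opening: 0.181
grasp_force: 59.6
clock: 12.85
eef_pos: [438.7, 114.8, 164.9]
tcp_rot: [3.136, -0.001, 1.705]
contact_force: [-0.7, -0.4, -0.2]
opening: 0.185
grasp_force: 58.8
d [-0.0161  0.1736  0.0059] [ 0.006 -0.001  0.104] pos [438.7 114.8 164.9] yaw [179.7  -0.   97.7] F [-0.7 -0.4 -0.2] t 12.8 open 0.19 q6 0.12
```

```bash

python3 -m crank '[[-0.016,0.174,0,0,0,0.104,1],[-0.016,0.174,0,0,0,0.104,1],[-0.016,0.174,0,0,0,0.104,1],[-0.016,0.174,0,0,0,0.104,1],[-0.016,0.174,0,0,0,0.104,1]]' >/dev/null
python3 -m crank '[[0,0,0,0,0,0,1],[0,0,0,0,0,0,1],[0,0,0.03,0,0,0,1],[0,0,0.03,0,0,0,1]]'
python3 d.py 613 122 66 91.7
```

```text
clock: 13.75
eef_pos: [608.3, 121.3, 129.3]
tcp_rot: [-3.136, 0.001, 1.601]
contact_force: [-0.3, -0.0, -0.1]
opening: 0.183
grasp_force: 58.9
d [0.0006 0.0051 0.0633] [-0.006  0.001  0.001] pos [608.3 121.3 129.3] yaw [-1.797e+02  1.000e-01  9.170e+01] F [-0.3 -0.  -0.1] t 13.8 open 0.18 q6 0.16
```

```bash

python3 -m crank '[[0,0.003,0.03,0,0,0,1],[0,0.003,0.055,0,0,0,1],[0,0.003,0.062,0,0,0,1],[0,0.003,0.062,0,0,0,1]]' 
python3 -m crank '[[0,0,0,0,0,0,0.55],[0,0,0,0,0,0,0.55],[0,0,0,0,0,0,0.55],[0,0,-0.04,0,0,0,0.55],[0,0,-0.08,0,0,0,0.5]]' >/dev/null
python3 -m crank '[[0,0,-0.03,0,0,0,0.45],[0,0,-0.03,0,0,0,0.45]]' >/dev/null
python3 - <<'E'
from h import *
f=cams.grab_frame("top")
for o in fronts(f,lo=(180,216),hi=(310,275)): print(o)
E
python3 d.py 438 300 140 90.8
```

```text
clock: 14.15
eef_pos: [613.7, 121.8, 70.0]
tcp_rot: [-3.139, 0.0, 1.601]
contact_force: [0.4, 0.3, -0.6]
opening: 0.183
grasp_force: 58.9
(362.6, 423.0, 24, 4, 19.7, array([194., 270.]))
(479.2, 168.1, 168, 36, -74.2, array([281., 229.]))
(437.1, 300.1, 131, 47, 0.8, array([234., 242.]))
(440.4, 395.7, 131, 50, 1.2, array([203., 244.]))
d [ 0.1831 -0.1732  0.0426] [ 0.005 -0.001  0.016] pos [616.4 122.2 183.4] yaw [ 1.797e+02 -1.000e-01  9.170e+01] F [ 0.  -0.1 -0.8] t 14.9 open 0.55 q6 0.16
```

```bash

python3 -m crank '[[0.183,-0.173,0.043,0,0,0.016,0.45],[0.183,-0.173,0.043,0,0,0.016,0.45],[0.183,-0.173,0.043,0,0,0.016,0.45],[0.183,-0.173,0.043,0,0,0.016,0.45],[0.183,-0.173,0.043,0,0,0.016,0.45]]' >/dev/null
python3 -m crank '[[0,0,0,0,0,0,0.45],[0,0,0,0,0,0,0.45],[0,0,0,0,0,0,0.45],[0,0,0,0,0,0,0.45]]' >/dev/null
python3 - <<'E'
from h import *
f=cams.grab_frame("wrist")
for o in fronts(f,hi=(640,255)):
    if o[2]>120 and o[3]<60: print(o)
E
python3 d.py 438 302 23 90.8
```

```text
(601.0, 271.4, 166, 47, 1.4, array([512., 212.]))
(438.8, 300.8, 136, 51, 1.8, array([320., 185.]))
(440.5, 396.7, 137, 50, 2.7, array([324.,  47.]))
(317.7, 408.7, 125, 5, 16.9, array([138.,  27.]))
d [ 0.0071 -0.0031  0.1152] [ 0.    -0.    -0.002] pos [441.1 294.9 138.2] yaw [180.   -0.   90.7] F [-0.4 -1.2  0.8] t 15.8 open 0.55 q6 0.57
```

```bash

python3 -m crank '[[0.008,-0.002,0.05,0,0,-0.017,0.45],[0.008,-0.002,0.1,0,0,-0.017,0.45],[0.008,-0.002,0.115,0,0,-0.017,0.45],[0.008,-0.002,0.115,0,0,-0.017,0.45]]' >/dev/null
python3 -m crank '[[0,0,0,0,0,0,1],[0,0,0,0,0,0,1],[0,0,0,0,0,0,1],[0,0,0,0,0,0,1],[0,0,0,0,0,0,1]]' 60
python3 -m crank '[[0,0,-0.03,0,0,0,1],[0,0,-0.08,0,0,0,1],[0,0,-0.13,0,0,0,1],[0,0,-0.14,0,0,0,1],[0,0,-0.14,0,0,0,1]]' 60 
python3 d.py 611 190 160 91.7
```

```text
clock: 16.75
eef_pos: [439.4, 304.3, 24.9]
tcp_rot: [3.139, -0.001, 1.602]
contact_force: [1.1, -1.8, 8.5]
opening: 0.181
grasp_force: 59.3
clock: 17.25
eef_pos: [439.4, 304.7, 166.0]
tcp_rot: [3.137, -0.003, 1.602]
contact_force: [0.2, 0.4, -0.4]
opening: 0.178
grasp_force: 58.8
d [-0.12    0.1679  0.0065] [ 0.005 -0.003  0.001] pos [439.4 304.7 166. ] yaw [179.7  -0.2  91.8] F [ 0.2  0.4 -0.4] t 17.2 open 0.18 q6 0.57
```

```bash

python3 -m crank '[[-0.119,0.168,0,0,0,0,1],[-0.119,0.168,0,0,0,0,1],[-0.119,0.168,0,0,0,0,1],[-0.119,0.168,0,0,0,0,1],[-0.119,0.168,0,0,0,0,1]]' >/dev/null
python3 -m crank '[[0,0,0,0,0,0,1],[0,0,0,0,0,0,1],[0,0,0.03,0,0,0,1],[0,0,0.03,0,0,0,1]]'
python3 d.py 611 191 66 91.7
```

```text
clock: 18.15
eef_pos: [606.0, 190.3, 129.8]
tcp_rot: [-3.135, 0.002, 1.603]
contact_force: [-1.0, -0.9, -1.2]
opening: 0.181
grasp_force: 58.8
d [0.0006 0.0055 0.0638] [-0.006  0.002  0.003] pos [606.  190.3 129.8] yaw [-1.796e+02  1.000e-01  9.190e+01] F [-1.  -0.9 -1.2] t 18.1 open 0.18 q6 0.27
```

```bash

python3 -m crank '[[0,0.003,0.03,0,0,0,1],[0,0.003,0.055,0,0,0,1],[0,0.003,0.062,0,0,0,1],[0,0.003,0.062,0,0,0,1]]' 
python3 -m crank '[[0,0,0,0,0,0,0.55],[0,0,0,0,0,0,0.55],[0,0,0,0,0,0,0.55],[0,0,-0.04,0,0,0,0.55],[0,0,-0.08,0,0,0,0.5]]' >/dev/null
python3 -m crank '[[0,0,-0.03,0,0,0,0.45],[0,0,-0.03,0,0,0,0.45]]' >/dev/null
python3 - <<'E'
from h import *
f=cams.grab_frame("top")
cv2.imwrite("pics/c5.png",cv2.resize(f["image"][120:280,170:420],None,fx=3,fy=3)[:,:,::-1])
for o in fronts(f,lo=(180,216),hi=(310,275)): print(o)
E
python3 d.py 440.4 398 140 91.2
```

```text
clock: 18.55
eef_pos: [611.4, 190.5, 70.8]
tcp_rot: [-3.139, 0.001, 1.603]
contact_force: [-0.1, -0.0, 0.2]
opening: 0.177
grasp_force: 58.9
(362.6, 423.0, 24, 4, 19.7, array([194., 270.]))
(379.8, 112.2, 44, 5, 22.0, array([300., 264.]))
(441.3, 397.6, 132, 50, 5.6, array([201., 243.]))
(476.2, 259.8, 189, 46, -75.4, array([247., 229.]))
(485.0, 127.7, 74, 7, 18.5, array([294., 228.]))
(514.6, 342.4, 30, 12, -89.0, array([221., 217.]))
d [ 0.2127 -0.1676  0.0438] [ 0.005 -0.001  0.01 ] pos [614.3 190.5 184.4] yaw [ 1.797e+02 -1.000e-01  9.180e+01] F [ 0.2  0.7 -0. ] t 19.3 open 0.55 q6 0.27
```

View pics/c5.png

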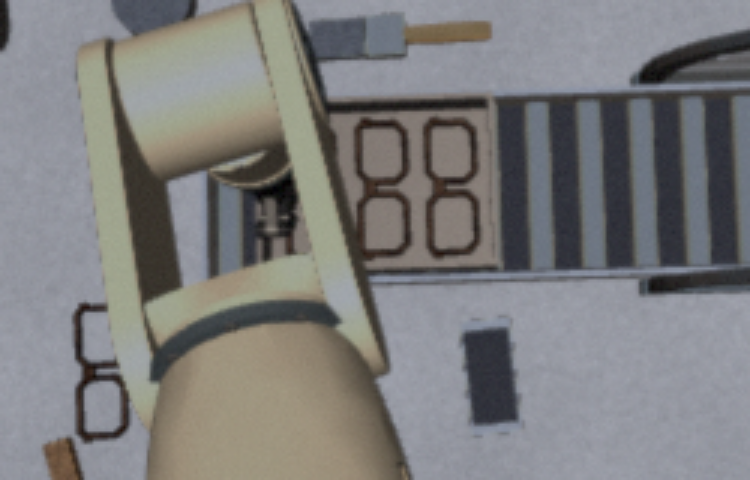

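Two fronts show in the tote at crop (383,187) and (452,187), and the third is under the arm. The last front is still in place at (441,397). Moving to it.

```bash

python3 -m crank '[[0.213,-0.17,0.044,0,0,0.01,0.45],[0.213,-0.17,0.044,0,0,0.01,0.45],[0.213,-0.17,0.044,0,0,0.01,0.45],[0.213,-0.17,0.044,0,0,0.01,0.45],[0.213,-0.17,0.044,0,0,0.01,0.45]]' >/dev/null
python3 -m crank '[[0.213,-0.17,0.044,0,0,0,0.45]]' >/dev/null; python3 d.py 440.4 398 140 91.2
```

```text
d [-0.0192  0.0208 -0.0079] [-0.001  0.001 -0.   ] pos [419.2 416.7 132.1] yaw [-1.799e+02  1.000e-01  9.120e+01] F [-0.   0.5  1. ] t 19.9 open 0.55 q6 0.76
```

```bash

python3 -m crank '[[0,0,0,0,0,0,0.45],[0,0,0,0,0,0,0.45]]' >/dev/null; python3 d.py 440.4 398 140 91.2
```

```text
d [-0.0187  0.0201 -0.0078] [-0.001  0.002  0.003] pos [419.9 416.2 132.2] yaw [-1.799e+02  1.000e-01  9.140e+01] F [ 0.3  0.1 -0.3] t 20.1 open 0.55 q6 0.76
```

```bash

python3 -m crank '[[-0.019,0.02,-0.008,0,0,0,0.45],[-0.019,0.02,-0.008,0,0,0,0.45],[-0.019,0.02,-0.008,0,0,0,0.45],[-0.019,0.02,-0.008,0,0,0,0.45]]' >/dev/null
python3 - <<'E'
from h import *
f=cams.grab_frame("wrist")
for o in fronts(f,hi=(640,255)):
    if o[2]>120 and o[3]<60: print(o)
E
python3 d.py 440.5 399 23 92.2
```

```text
(440.4, 396.6, 136, 51, 2.8, array([321., 192.]))
d [ 0.0021 -0.0011  0.1181] [-0.     0.    -0.018] pos [441.7 397.  141.1] yaw [-180.     0.    91.1] F [0.5 0.7 0.1] t 20.6 open 0.55 q6 0.71
```

```bash

python3 -m crank '[[0.002,-0.001,0.05,0,0,-0.018,0.45],[0.002,-0.001,0.1,0,0,-0.018,0.45],[0.002,-0.001,0.118,0,0,-0.018,0.45],[0.002,-0.001,0.118,0,0,-0.018,0.45]]' >/dev/null
python3 -m crank '[[0,0,0,0,0,0,1],[0,0,0,0,0,0,1],[0,0,0,0,0,0,1],[0,0,0,0,0,0,1],[0,0,0,0,0,0,1]]' 60
python3 -m crank '[[0,0,-0.03,0,0,0,1],[0,0,-0.08,0,0,0,1],[0,0,-0.13,0,0,0,1],[0,0,-0.14,0,0,0,1],[0,0,-0.14,0,0,0,1]]' 60 
python3 d.py 612 123 160 91.2
```

```text
clock: 21.45
eef_pos: [441.6, 400.4, 25.2]
tcp_rot: [3.139, -0.002, 1.61]
contact_force: [-0.2, 0.4, 7.5]
opening: 0.183
grasp_force: 59.4
clock: 21.95
eef_pos: [441.8, 400.5, 166.4]
tcp_rot: [3.137, -0.004, 1.61]
contact_force: [-0.1, 0.5, -0.9]
opening: 0.181
grasp_force: 58.7
d [-0.2839  0.1593  0.006 ] [ 0.004 -0.004  0.018] pos [441.8 400.5 166.4] yaw [179.8  -0.2  92.2] F [-0.1  0.5 -0.9] t 21.9 open 0.18 q6 0.69
```

```bash

python3 -m crank '[[-0.284,0.159,0,0,0,0.018,1],[-0.284,0.159,0,0,0,0.018,1],[-0.284,0.159,0,0,0,0.018,1],[-0.284,0.159,0,0,0,0.018,1],[-0.284,0.159,0,0,0,0.018,1]]' >/dev/null
python3 d.py 612 123 140 91.2
```

```text
d [-0.062   0.04    0.0213] [-0.003  0.001  0.   ] pos [570.7 184.1 161.3] yaw [-179.8    0.    91.2] F [ 1.5  0.4 -0.7] t 22.4 open 0.18 q6 0.29
```

```bash

python3 -m crank '[[-0.063,0.037,0.02,0,0,0,1],[-0.063,0.037,0.02,0,0,0,1],[-0.063,0.037,0.02,0,0,0,1],[-0.063,0.037,0.02,0,0,0,1]]' >/dev/null
python3 d.py 612 123 140 91.2
```

```text
d [-0.0005  0.0037  0.0014] [-0.003  0.    -0.001] pos [608.3 123.4 141.4] yaw [-179.8    0.    91.1] F [ 0.5  0.2 -0.4] t 22.9 open 0.18 q6 0.18
```

```bash

python3 -m crank '[[0,0.001,0.03,0,0,0,1],[0,0.001,0.055,0,0,0,1],[0,0.001,0.061,0,0,0,1],[0,0.001,0.064,0,0,0,1],[0,0.001,0.064,0,0,0,1]]' 
python3 -m crank '[[0,0,0,0,0,0,0.55],[0,0,0,0,0,0,0.55],[0,0,0,0,0,0,0.55],[0,0,-0.04,0,0,0,0.55],[0,0,-0.08,0,0,0,0.5]]' >/dev/null
python3 -m crank '[[0,0,-0.08,0,0,0,0.45],[0,0,-0.08,0,0,0,0.45],[-0.1,-0.0,-0.08,0,0,0,0.6],[-0.1,-0.0,-0.08,0,0,0,0.6],[-0.1,-0.0,-0.08,0,0,0,0.6]]' >/dev/null
python3 -m crank '[[0,0,0,0,0,0,1],[0,0,0,0,0,0,1]]' >/dev/null
python3 - <<'E'
from h import *
f=cams.grab_frame("wrist"); cv2.imwrite("pics/w6.png",f["image"][:,:,::-1])
E
python3 d.py 605 250 160 90
```

```text
clock: 23.35
eef_pos: [610.5, 124.8, 79.8]
tcp_rot: [3.141, -0.0, 1.593]
contact_force: [-0.1, 1.0, -1.6]
opening: 0.175
grasp_force: 58.7
d [ 0.2251 -0.0026  0.0795] [ 0.    -0.     0.022] pos [612.5  25.  239.4] yaw [180.   -0.   91.2] F [-0.   0.5 -0.6] t 24.6 open 0.0 q6 0.02
```

View pics/w6.png

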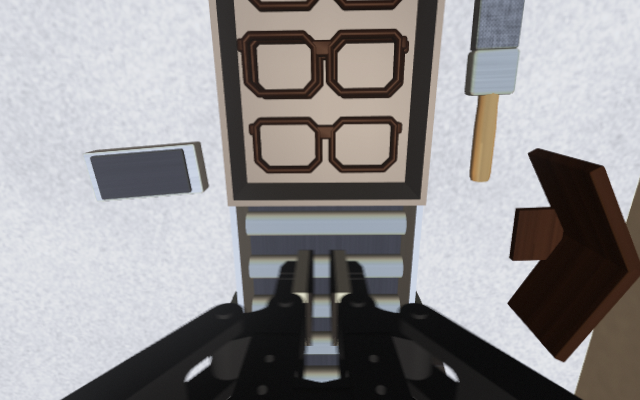

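All four fronts lie flat in the tote: one at (325,145), a stack of two at (325,65), and one at the top edge of the picture. Going behind the tote to push it.

```bash
python3 d.py 607 262 180 91.75
python3 -m crank '[[0.237,0.001,0.05,0,0,-0.009,1],[0.237,0.001,0.05,0,0,-0.009,1],[0.237,0.001,0.05,0,0,-0.009,1],[0.237,0.001,0.05,0,0,-0.009,1],[0.237,0.001,0.05,0,0,-0.009,1]]' >/dev/null
python3 -m crank '[[0,0,0,0,0,0,1],[0,0,0,0,0,0,1],[0,0,0,0,0,0,1]]' >/dev/null
python3 - <<'E'
from h import *
f=cams.grab_frame("top"); cv2.imwrite("pics/c7.png",cv2.resize(f["image"][120:280,170:420],None,fx=3,fy=3)[:,:,::-1])
E
python3 d.py 607 262 86 91.75
```

```text
d [ 0.2371 -0.0004  0.0595] [ 0.    -0.    -0.009] pos [612.5  25.  239.4] yaw [180.   -0.   91.2] F [-0.   0.5 -0.6] t 24.6 open 0.0 q6 0.02
d [ 0.0017 -0.0016  0.1037] [ 0.     0.    -0.001] pos [608.6 260.4 189.7] yaw [180.    0.   91.7] F [-0.3  0.4 -1. ] t 25.4 open 0.0 q6 0.37
```

View pics/c7.png

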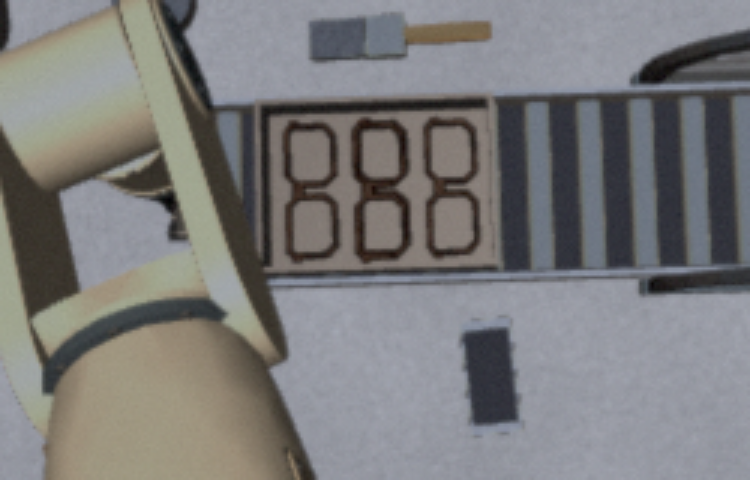

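All fronts are well placed, and the tote's rear wall is at crop x = 258. Lowering behind it, then pushing along tool -x.

```bash

python3 -m crank '[[0.002,-0.002,0.04,0,0,0,1],[0.002,-0.002,0.08,0,0,0,1],[0.002,-0.002,0.102,0,0,0,1],[0.002,-0.002,0.102,0,0,0,1],[0.002,-0.002,0.102,0,0,0,1]]'
python3 -m crank '[[-0.006,0,0,0,0,0,1],[-0.012,0,0,0,0,0,1],[-0.018,0,0,0,0,0,1],[-0.026,0,0,0,0,0,1],[-0.036,0,0,0,0,0,1]]'
python3 -m crank '[[-0.012,0,0,0,0,0,1],[-0.026,0,0,0,0,0,1],[-0.04,0,0,0,0,0,1],[-0.054,0,0,0,0,0,1],[-0.068,0,0,0,0,0,1]]'
python3 d.py 619 -125 86 91.75
```

```text
clock: 25.95
eef_pos: [607.1, 262.2, 88.1]
tcp_rot: [3.141, -0.0, 1.6]
contact_force: [0.4, -0.2, 1.9]
opening: 0.008
grasp_force: 0.0
clock: 26.45
eef_pos: [607.9, 226.5, 87.9]
tcp_rot: [3.141, -0.0, 1.601]
contact_force: [0.2, 0.2, 0.7]
opening: -0.0
grasp_force: 0.3
clock: 26.95
eef_pos: [609.5, 157.6, 87.3]
tcp_rot: [-3.141, 0.0, 1.601]
contact_force: [-0.6, 0.5, 0.5]
opening: -0.002
grasp_force: 0.4
d [-0.2828  0.0011  0.0013] [-0.     0.    -0.001] pos [609.5 157.6  87.3] yaw [-180.     0.    91.7] F [-0.6  0.5  0.5] t 26.9 open -0.0 q6 0.22
```

```bash

python3 -m crank '[[-0.014,0,0,0,0,0,1],[-0.028,0,0,0,0,0,1],[-0.042,0,0,0,0,0,1],[-0.056,0,0,0,0,0,1],[-0.07,0,0,0,0,0,1]]' >/dev/null
python3 -m crank '[[-0.014,0,0,0,0,0,1],[-0.028,0,0,0,0,0,1],[-0.042,0,0,0,0,0,1],[-0.056,0,0,0,0,0,1],[-0.07,0,0,0,0,0,1]]' 
python3 -m crank '[[-0.014,0,0,0,0,0,1],[-0.028,0,0,0,0,0,1],[-0.042,0,0,0,0,0,1],[-0.054,0,0,0,0,0,1],[-0.066,0,0,0,0,0,1]]' 
python3 d.py 619 -125 86 91.75
python3 - <<'E'
from h import *
f=cams.grab_frame("scene"); cv2.imwrite("pics/s8.png",cv2.resize(f["image"][90:270,130:400],None,fx=2.9,fy=2.9)[:,:,::-1])
E
```

```text
clock: 27.95
eef_pos: [613.9, 17.9, 87.4]
tcp_rot: [3.142, 0.0, 1.601]
contact_force: [0.1, 0.5, 0.4]
opening: -0.001
grasp_force: 0.4
clock: 28.45
eef_pos: [615.9, -47.9, 87.4]
tcp_rot: [3.142, -0.0, 1.601]
contact_force: [-0.4, 1.0, 0.5]
opening: -0.0
grasp_force: 0.3
d [-0.0771  0.0008  0.0014] [ 0.    -0.    -0.001] pos [615.9 -47.9  87.4] yaw [180.   -0.   91.7] F [-0.4  1.   0.5] t 28.4 open -0.0 q6 -0.11
```

View pics/s8.png

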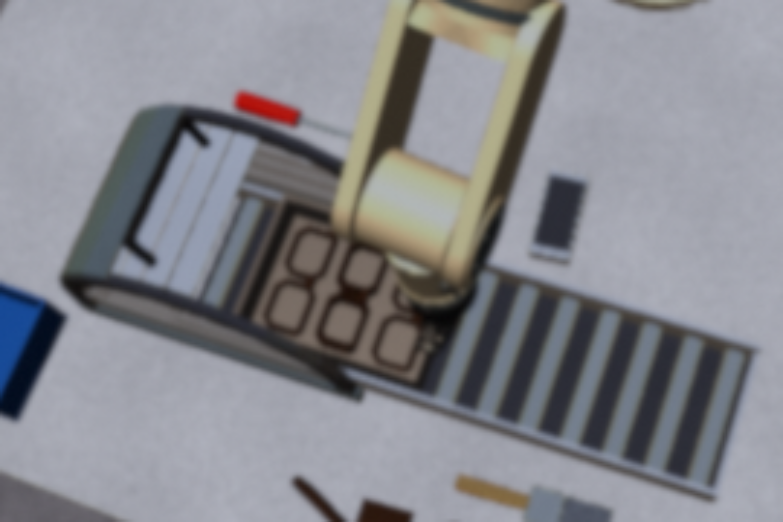

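The tote is moving into the cabinet with the fronts in place, and the shutter is up with its bar at the hood. Now the last stretch, slowly, until it meets the stop.

```bash

python3 -m crank '[[-0.011,0,0,0,0,0,1],[-0.021,0,0,0,0,0,1],[-0.031,0,0,0,0,0,1],[-0.04,0,0,0,0,0,1],[-0.048,0,0,0,0,0,1]]'
python3 -m crank '[[-0.006,0,0,0,0,0,1],[-0.011,0,0,0,0,0,1],[-0.016,0,0,0,0,0,1],[-0.02,0,0,0,0,0,1],[-0.024,0,0,0,0,0,1]]'
```

```text
clock: 29.0
eef_pos: [617.3, -95.7, 87.4]
tcp_rot: [3.142, 0.0, 1.601]
contact_force: [0.0, 1.0, 0.3]
opening: 0.001
grasp_force: 0.3
clock: 29.5
eef_pos: [617.9, -119.0, 87.4]
tcp_rot: [-3.142, -0.0, 1.601]
contact_force: [-1.3, 0.7, 0.9]
opening: 0.001
grasp_force: 0.3
```

```bash

python3 -m crank '[[-0.003,0,0,0,0,0,1],[-0.006,0,0,0,0,0,1],[-0.009,0,0,0,0,0,1],[-0.009,0,0,0,0,0,1]]'
python3 -m crank '[[-0.003,0,0,0,0,0,1],[-0.006,0,0,0,0,0,1],[-0.006,0,0,0,0,0,1]]'
```

```text
clock: 29.9
eef_pos: [618.2, -125.2, 87.4]
tcp_rot: [-3.141, -0.004, 1.6]
contact_force: [0.9, 16.1, 2.5]
opening: 0.001
grasp_force: 7.9
clock: 30.2
eef_pos: [618.1, -125.5, 87.5]
tcp_rot: [-3.14, -0.012, 1.598]
contact_force: [1.1, 46.1, 9.0]
opening: 0.003
grasp_force: 23.3
```

The tote is against the stop, with force rising at y = -125 as predicted. Backing off gently and checking.

```bash

python3 -m crank '[[0.004,0,0,0,0,0,1],[0.008,0,0,0,0,0,1],[0.012,0,0,0,0,0,1],[0.03,0,0,0,0,0,1],[0.06,0,0,0,0,0,1]]'
python3 -m crank '[[0.04,0,-0.03,0,0,0,1],[0.08,0,-0.07,0,0,0,1],[0.12,0,-0.12,0,0,0,1],[0.16,0,-0.16,0,0,0,1],[0.2,0,-0.2,0,0,0,1]]' >/dev/null
python3 -m crank '[[0.05,0,0,0,0,0,1],[0.1,0,0,0,0,0,1],[0.15,0,0,0,0,0,1],[0.2,0,0,0,0,0,1],[0.2,0,0,0,0,0,1]]'
python3 - <<'E'
from h import *
f=cams.grab_frame("scene"); a=cv2.resize(f["image"][110:260,140:400],None,fx=2,fy=2)
g=cams.grab_frame("top"); b=cv2.resize(g["image"][110:250,330:590],None,fx=2,fy=2)
cv2.imwrite("pics/e.png",np.vstack([a,b])[:,:,::-1])
O=np.array([624.5,-306.5,0]);X=np.array([.0305,-.9995,0])
for fx,o in((f,(140,110)),(g,(330,110))): print(((proj(fx,[O+X*-170+[0,0,95],O+X*50+[0,0,90]])-o)*2).round().tolist())
E
```

```text
clock: 30.7
eef_pos: [616.7, -74.2, 87.4]
tcp_rot: [3.141, 0.0, 1.598]
contact_force: [-0.0, 0.8, 0.0]
opening: 0.003
grasp_force: 0.0
clock: 31.7
eef_pos: [604.1, 308.6, 263.2]
tcp_rot: [3.141, -0.002, 1.605]
contact_force: [0.7, -0.2, 0.0]
opening: -0.001
grasp_force: 0.0
[[237.0, 161.0], [114.0, 123.0]]
[[118.0, 135.0], [277.0, 130.0]]
```

View pics/e.png

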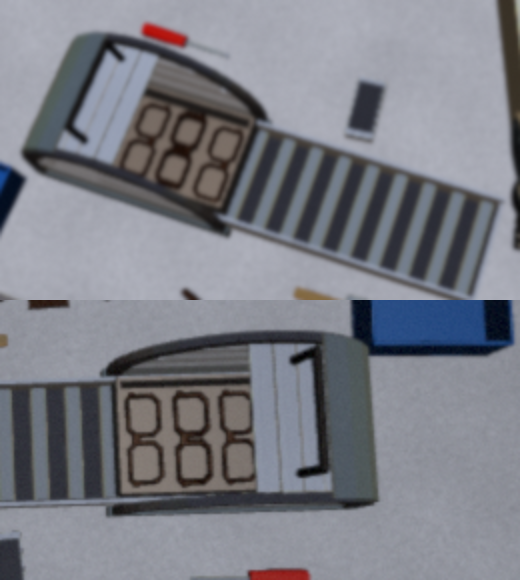

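Both views show the tote's rear wall at the cabinet mouth, where predicted (lower picture, x≈118). The fronts lie flat, the shutter is up, and the arm is clear.

```bash
python3 -c "
from rig import sign_off
print(sign_off())"
```

```text
the job is handed in; nothing more can be done
None
```

I handed the job in at about 32 s on the robot's clock: the last pictures show the shutter fully up, all four spectacle fronts flat in the tote (two of them stacked), the tote against the stop and the bystanders I could see in place; no verdict came back.

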